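# Tamp the carver's off-cut bin level

## Robot

A 6-joint arm with a two-finger parallel gripper is mounted at the origin on the work surface. World frame = base frame: x ahead of the robot, y to its left, z up, the work surface at z = 0. Lengths are in m, angles in rad, forces in N, time in s.
With the tool pointing down it reaches from about 0.3 to 0.825 m from the base axis. Payload 5.4 kg.
Tool frame: the origin (TCP) lies at the very end of the fingers, on their centre line; the grasp point (between the pads) lies 19 mm behind it; z points along the fingers, x is the direction in which the jaws open and shut, and the axes are right-handed (so a half turn about z gives the same grasp; the last joint's range is limited). The gripper opens to 92 mm and grips with 3 to 60 N. Pads are 20 mm wide; open, the fingers measure 128 mm over their backs; the gripper's body (75 mm by 189 mm) begins 69 mm behind the grasp point.
Start: joints at [1.05, 0.158, 1.597, -0, 1.386, -0.21], TCP at [0.176, 0.547, 0.215] pointing down, gripper open.
Joint ranges: [-2.91, 2.91], [-0.94, 2.29], [0.18, 2.7], [-1.29, 4.43], [0.17, 2.64], [-3, 3]. Speed limits (rad/s): [2.57, 2.57, 3.14, 3.14, 3.14, 3.14].

## Interface

Orientations are given as a rotation vector (axis times angle).
In Python, from workcell import bot gives the robot as it stands. Calls block until the motion is done:
- bot.goto(position, orientation): joint-space move of the TCP to a pose.
- bot.line_to(position, rot=None, max_speed=0.15): straight line of the TCP; rot=None keeps the orientation; max_speed is the mean speed in m/s.
- bot.set_joints(angles): joint-space move.
- bot.set_gripper(opening, newtons=None): opening from 0.0 (shut) to 1.0 (fully open); newtons is the grip in N (None keeps the last); returns when the fingers have stopped.
- bot.hold(seconds).
- bot.inverse_kinematics(position, orientation): joint angles nearest the present ones, or None.
- bot.read_camera(name): name is "scene" or "side" or "wrist"; returns a dict with "pixels" (384x512x3 uint8, blue, green, red), "fx", "fy", "cx", "cy" (pixels), "R" (3x3) and "t" (3): a world point X has camera coordinates R X + t. Camera axes: x right, y down, z forward; pixel columns grow to the right and rows downward; lengths in m; the calibration is good to about 2 mm. A picture is of the moment at which its call begins. There is no depth.
A pose or a line that the arm cannot do raises bot.MotionError and nothing moves.
- bot.job_done(): hands the job in, once; it reports no verdict.
Readings, each from a call of its own:
- bot.current_clock(): time.
- bot.current_joints(): joint angles.
- bot.current_joint_vel(): joint speeds.
- bot.current_effort(): joint torques, N m.
- bot.current_ee_pos(): TCP position.
- bot.current_tool_rot(): TCP orientation.
- bot.current_contact_force(): force on the tool from outside, world axes, zero at the start.
- bot.current_ft_torque(): the same for the moment, N m.
- bot.current_opening(): opening from 0.0 (shut) to 1.0 (fully open).
Only numpy, scipy, OpenCV 4.12 (cv2) and the standard library are available. Lean on these libraries where they do the work, as an engineer would, in place of code of your own. Each camera call takes 0.05 s, during which the arm holds its last target. There are 200 camera calls.

## Task

In the blue bin two wooden off-cuts lean up above the rim. Take the tamper (the flat dark sole plate with an upright square handle) by its handle, press the off-cuts down flat in the blue bin with it, keeping hold of it all the while it is over the bin and not touching the off-cuts with the gripper, then stand the tamper upright on the bench again, beside the bins, and let go.

Things in the scene. Friction and masses are not known exactly. Their poses are not given: they have to be found in the camera images.
- tamper_handle (a point): Tamper standing on the bench (mm): dark flat sole plate 68 (x) by 100 (y) by 18 thick, pale upright square handle 30 by 30 at its centre, top 104 above the sole's underside; about 0.35 kg. This point is the handle's middle, 61 above the sole's underside. z is up, y along the plate's long side; handle faces square to x and y. The round wooden mallet nearby is not it.
- bin: Blue open bin, fixed (mm): 102 (x) by 134 (y) by 71 high, walls 6, y along its long side. Origin: centre of its underside, on the bench. A firm bed fills its bottom 25. On it, along y: offcut_a at +y, a flat one in the middle, offcut_b at -y; flat, their tops are 47 above the bench. The tamper's plate, long side along y, fits in with 11 to spare all round. The grey bin is already level.
- offcut_a_center (a point): Pale loose wooden off-cut (mm): 64 (x) by 36 (y) by 22 (z), 60 g; this point is its centre, z normal to its broad faces. It leans at about 40 degrees on the bin's +x wall, top corner about 83 above the bench, until a downward press (under 20 N) makes its foot slide and it lies down flat. Flat, its centre is 36 above the bench and its z is vertical.
- offcut_b_center (a point): Red-brown loose wooden off-cut, same size and behaviour as offcut_a, but leaning on the bin's -x wall.
Mind the look-alikes: they are no part of the job. Leave any red or turquoise look-alike of the part that bears tamper_handle alone.

How it is judged:
On the way, in this order (a step that is already met when the one before it is completed fails the run):
1. the tamper is lifted off the bench in the gripper (height (world z) of tamper_handle above 0.09 m and contact force between the fingers and tamper above 1 N), for 0.1 s.
2. with the tamper held over the blue bin and its sole down inside, both off-cuts lie flat (contact force between the fingers and tamper above 1 N and horizontal distance between tamper_handle and bin below 0.03 m and z of tamper_handle in the frame of bin below 0.122 m and angle between each of offcut_a_center, offcut_b_center's own z axis and vertical below 0.2 rad and height (world z) of each of offcut_a_center, offcut_b_center below 0.045 m), for 0.1 s.
At the end, for the whole second after the job is handed in: Both off-cuts lie flat (within 11 degrees, centres less than 45 mm above the bench) in the blue bin, and the tamper stands released, upright (within 7 degrees) and at rest with its sole on the bench beside the bin (handle middle 55 to 67 mm up) (angle between each of offcut_a_center, offcut_b_center's own z axis and vertical below 0.2 rad and height (world z) of each of offcut_a_center, offcut_b_center below 0.045 m and horizontal distance between each of offcut_a_center, offcut_b_center and bin below 0.065 m and height (world z) of tamper_handle between 0.055 and 0.067 m and angle between tamper_handle's own z axis and vertical below 0.12 rad and horizontal distance between tamper_handle and bin above 0.09 m and linear speed of tamper below 0.02 m/s); the robot touches nothing.
It fails at once if the gripper or arm touches a leaning off-cut (contact force between any of the arm, the fingers and offcut_a above 0.5 N or contact force between any of the arm, the fingers and offcut_b above 0.5 N).
It fails at once if the tamper is let go over or in the blue bin (horizontal distance between tamper_handle and bin below 0.07 m and contact force between the fingers and tamper below 0.1 N).
It also fails if it takes over 45 s, if anything falls off the work surface, if the arm or the gripper's body presses on something with over 40 N, if the wrist force passes 120 N, or if a joint passes its speed limit or range.

## Working session

There is one attempt and no reset: what is moved stays moved. The work goes in short steps, each a Python script; the robot and the scene stay as the last script left them, time stands still between calls to the robot, and variables do not carry over. Pictures are saved under pics/ and viewed, about 8 in all and at most 12, crops included, and the job is handed in when it is done.

```bash
mkdir -p pics; ls; python3 - <<'E'
from workcell import bot
import cv2,numpy as np
for n in("scene","side"):
    c=bot.read_camera(n); cv2.imwrite(f"pics/{n}0.png",c["pixels"]); print(n,c["fx"],c["fy"],c["cx"],c["cy"],np.round(c["R"],3).tolist(),np.round(c["t"],3).tolist())
    np.savez(f"pics/{n}0.npz",**{k:c[k] for k in c})
print(bot.current_clock(),bot.current_tool_rot())
E
```

```text
pics
scene 383.9818021276891 383.9818021276891 253.77648059723208 193.67444985944013 [[-0.412, 0.911, 0.018], [0.536, 0.258, -0.803], [-0.737, -0.321, -0.595]] [0.243, -0.21, 1.383]
side 369.35771135003125 369.35771135003125 256.61179167563097 193.26713516181334 [[0.937, -0.348, 0.017], [-0.264, -0.74, -0.618], [0.228, 0.575, -0.786]] [-0.472, 0.16, 0.834]
0.1 [ 2.53796314e+00  1.85039618e+00 -2.39167197e-03]
```

View pics/scene0.png

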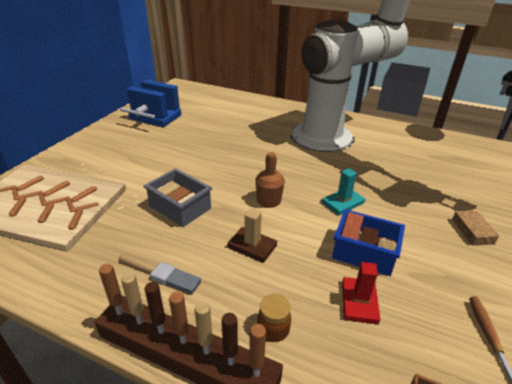

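View pics/side0.png

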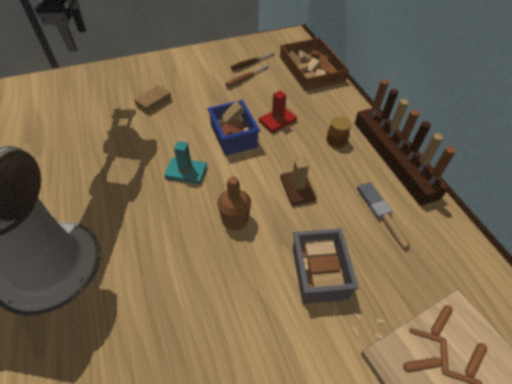

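Scene view: the tamper (dark plate, pale handle) is at about (252,235), the blue bin at (369,240). Side view: tamper (298,187), bin (234,127). I'll ray-cast both roughly, then look from the wrist.

```bash
cat > h.py <<'E'
import numpy as np,cv2
from scipy.spatial.transform import Rotation as Ro
def ray(c,uv,z):
    uv=np.atleast_2d(uv).astype(float); R,t=c["R"],c["t"]
    d=np.c_[(uv[:,0]-c["cx"])/c["fx"],(uv[:,1]-c["cy"])/c["fy"],np.ones(len(uv))]@R
    o=-R.T@t
    return o+d*((z-o[2])/d[:,2])[:,None]
def down(yaw): # tool x at world angle yaw, z down
    return (Ro.from_euler('z',yaw)*Ro.from_euler('x',np.pi)).as_rotvec()
E
python3 - <<'E'
from h import *
from workcell import bot
s=dict(np.load("pics/scene0.npz"));d=dict(np.load("pics/side0.npz"))
print("tamper plate",ray(s,[252,243],.018),ray(d,[298,187],.018))
print("handle top",ray(s,[253,214],.104),ray(d,[300,167],.104))
P=ray(s,[[346,210],[404,224],[392,253],[334,239]],.071);print("bin rim",P,P.mean(0))
P=ray(d,[[209,107],[240,101],[258,129],[223,137]],.071);print("bin rim side",P,P.mean(0))
bx=P.mean(0)
for q in [(0.47,0.1),(0.5,.25)]:
  for y in (0,1.57,-1.57,3.14): print(q,y,bot.inverse_kinematics([*q,.33],down(y)))
E
```

```text
tamper plate [[0.62849592 0.01261982 0.018     ]] [[0.61938321 0.00217809 0.018     ]]
handle top [[0.6253109  0.01219123 0.104     ]] [[ 0.61209853 -0.00371043  0.104     ]]
bin rim [[0.4780559  0.19236277 0.071     ]
 [0.4708747  0.32646568 0.071     ]
 [0.57953001 0.31496159 0.071     ]
 [0.59028241 0.1923801  0.071     ]] [0.52968576 0.25654254 0.071     ]
bin rim side [[0.47586377 0.32557626 0.071     ]
 [0.5698041  0.32226635 0.071     ]
 [0.57733192 0.19023303 0.071     ]
 [0.47701206 0.19160104 0.071     ]] [0.52500296 0.25741917 0.071     ]
(0.47, 0.1) 0 [-4.25457996e-02 -1.43706146e-01  1.67589115e+00 -4.44089210e-16
  1.60940765e+00 -4.25457996e-02]
(0.47, 0.1) 1.57 [-4.25457996e-02 -1.43706146e-01  1.67589115e+00 -4.44089210e-16
  1.60940765e+00 -1.61254580e+00]
(0.47, 0.1) -1.57 [-4.25457996e-02 -1.43706146e-01  1.67589115e+00 -4.44089210e-16
  1.60940765e+00  1.52745420e+00]
(0.47, 0.1) 3.14 None
(0.5, 0.25) 0 [ 2.47484473e-01  6.64861647e-02  1.47170036e+00 -4.44089210e-16
  1.60340613e+00  2.47484473e-01]
(0.5, 0.25) 1.57 [ 2.47484473e-01  6.64861647e-02  1.47170036e+00 -4.44089210e-16
  1.60340613e+00 -1.32251553e+00]
(0.5, 0.25) -1.57 [0.24748447 0.06648616 1.47170036 0.         1.60340613 1.81748447]
(0.5, 0.25) 3.14 [ 2.47484473e-01  6.64861647e-02  1.47170036e+00 -4.44089210e-16
  1.60340613e+00 -2.89251553e+00]
```

```bash
python3 - <<'E'
from h import *
from workcell import bot
for n,p in (("wb",[.53,.257,.33]),("wt",[.62,.005,.33])):
    bot.goto(p,down(0)); bot.hold(.2)
    c=bot.read_camera("wrist"); np.savez(f"pics/{n}.npz",**c); cv2.imwrite(f"pics/{n}.png",c["pixels"])
    print(bot.current_ee_pos(),bot.current_clock(), -c["R"].T@c["t"], np.round(c["R"],2).tolist(),c["fx"])
print(bot.current_contact_force(),bot.current_opening())
a=[cv2.imread(f"pics/{n}.png") for n in("wb","wt")]
cv2.imwrite("pics/both.png",cv2.resize(np.vstack(a),None,fx=.78,fy=.78))
E
```

```text
[0.52959684 0.2575901  0.32983716] 2.075 [0.529418   0.32396499 0.49973462] [[1.0, 0.0, -0.0], [0.0, -0.97, 0.24], [-0.0, -0.24, -0.97]] 289.5617777199905
[0.61988846 0.00628172 0.33016329] 3.3667 [0.61962341 0.07270589 0.50015963] [[1.0, 0.0, -0.0], [0.0, -0.97, 0.24], [-0.0, -0.24, -0.97]] 289.5617777199905
[ 0.01696447  0.301324   -0.62097894] 0.9990756796781539
```

View pics/both.png

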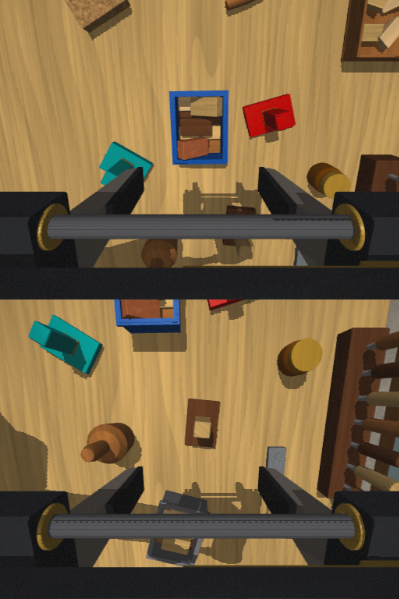

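Top: bin rim corners about (219,118)–(292,210) in full pixels, pale off-cut at +y and red-brown at -y. Bottom: tamper plate about (259,160), turned slightly. Now I'll measure both by masks.

```bash
cat >> h.py <<'E'
def rect(c,mask,z,near):
    k=np.ones((3,3),np.uint8); mask=cv2.morphologyEx(mask,cv2.MORPH_OPEN,k)
    cs,_=cv2.findContours(mask,cv2.RETR_EXTERNAL,cv2.CHAIN_APPROX_NONE)
    best=min([q for q in cs if cv2.contourArea(q)>120],key=lambda q:np.hypot(*(q[:,0].mean(0)-near)))
    P=ray(c,best[:,0],z)[:,:2]
    (ctr,wh,a)=cv2.minAreaRect((P*1000).astype(np.float32))
    if wh[0]>wh[1]: a-=90; wh=wh[::-1]
    return np.array(ctr)/1000,wh,(a+45)%180-45,cv2.contourArea(best)   # a: angle of short side
E
python3 - <<'E'
from h import *
b=dict(np.load("pics/wb.npz"));t=dict(np.load("pics/wt.npz"))
hb=cv2.cvtColor(b["pixels"],cv2.COLOR_BGR2HSV);ht=cv2.cvtColor(t["pixels"],cv2.COLOR_BGR2HSV)
print(ht[150:185:4,259],ht[160,225:295:6])
print("bin",rect(b,cv2.inRange(hb,(105,120,30),(130,255,255)),.071,(255,163)))
for v in (85,105,125):
  m=cv2.inRange(ht,(0,0,0),(179,255,v)); print("plate",v,rect(t,m,.018,(259,160)))
m=cv2.inRange(ht[140:200,230:290],(0,0,150),(179,130,255));
F=np.zeros(ht.shape[:2],np.uint8);F[140:200,230:290]=m
for z in(.104,):print("htop",rect(t,F,z,(259,165)))
im=cv2.resize(t["pixels"][120:210,200:320],None,fx=5,fy=5,interpolation=0); cv2.imwrite("pics/crop.png",im)
E
```

```text
[[ 18 161 108]
 [ 19 124 109]
 [ 18 131 196]
 [ 18 131 193]
 [ 19 134 192]
 [ 19 131 193]
 [ 19 135 195]
 [ 11 159  53]
 [ 13 162  52]] [[ 19 132 206]
 [ 19 133 203]
 [ 19 132 182]
 [ 12 165  96]
 [ 17 131 130]
 [ 18 131 192]
 [ 18 131 201]
 [ 19 132 183]
 [ 12 171  88]
 [ 18 131 132]
 [ 19 134 186]
 [ 18 130 200]]
bin (array([0.52592389, 0.25820752]), (108.18888092041016, 141.0806884765625), 0.9491077661514282, 6661.5)
plate 85 (array([ 0.62921857, -0.02553462]), (33.952293395996094, 34.66917419433594), 0.809041440486908, 218.0)
plate 105 (array([0.62184528, 0.00766766]), (67.26419830322266, 103.03678894042969), -5.241172790527344, 2312.5)
plate 125 (array([0.62163898, 0.00692154]), (67.5236587524414, 104.724853515625), -5.1986541748046875, 2384.0)Traceback (most recent call last):
  File "<stdin>", line 10, in <module>
  File "h.py", line 13, in rect
    best=min([q for q in cs if cv2.contourArea(q)>120],key=lambda q:np.hypot(*(q[:,0].mean(0)-near)))
ValueError: min() iterable argument is empty
```

The bin is at (0.526, 0.258), turned +1°. The tamper is at (0.622, 0.007), turned -5°, and its plate measures 67×103 mm, which fits. Now I'll grasp high on the handle with the jaws closing along y.

```bash
python3 - <<'E'
from h import *
from workcell import bot
T=[.6217,.0073]; r=down(np.radians(90-5.2))
bot.goto([*T,.19],r); print(bot.current_ee_pos())
bot.line_to([*T,.062],max_speed=.12); print(bot.current_ee_pos(),bot.current_contact_force())
bot.set_gripper(0.0,50); print(bot.current_opening(),bot.current_contact_force())
f0=bot.current_contact_force()
bot.line_to([*T,.20],max_speed=.12); bot.hold(.2)
print(bot.current_ee_pos(),bot.current_contact_force()-f0,bot.current_opening(),bot.current_clock())
c=bot.read_camera("wrist"); np.savez("pics/held.npz",**c); cv2.imwrite("pics/held.png",c["pixels"])
E
```

```text
[0.62200129 0.00737062 0.1905203 ]
[0.62255597 0.00714633 0.06309305] [0.0735366  0.63389036 0.71342443]
0.3236746902361038 [ 0.4305984   1.47164655 -0.10318228]
[0.62133577 0.00738043 0.19922065] [-0.07423304 -0.9733152  -4.22294796] 0.3217732876555421 8.3667
```

View pics/held.png

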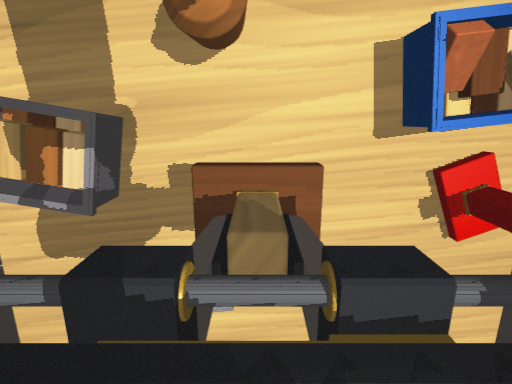

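The tamper is held square. The plate's far edge runs level at row 163, columns 192–323, centred on the fingers. I'll work out the offset in the grip, go over the bin and press.

```bash
python3 - <<'E'
from h import *
from workcell import bot
c=dict(np.load("pics/held.npz")); p=bot.current_ee_pos()
P=ray(c,[[192,163],[323,163]],.155)[:,:2]; print(P)
u=np.array([np.cos(np.radians(-5.2)),np.sin(np.radians(-5.2))]) # tamper x
off=((P.mean(0)-p[:2])@u); print("edge along tamper x",off*1000,"width",np.linalg.norm(P[0]-P[1]))
d=abs(off)-.034; d=np.clip(np.sign(off)*d,-.008,.008); print("tamper offset",d)
B=np.array([.526,.258]); yaw=np.radians(.9); B=B-d*np.array([np.cos(yaw),np.sin(yaw)])
f0=bot.current_contact_force()
bot.line_to([*B,.20],down(yaw+np.pi/2),max_speed=.15); bot.hold(.3)
print(bot.current_ee_pos(),bot.current_contact_force()-f0,bot.current_clock())
c=bot.read_camera("wrist"); cv2.imwrite("pics/over.png",c["pixels"])
E
```

```text
[[ 0.58163578 -0.03797342]
 [ 0.5905643   0.05910771]]
edge along tamper x -35.46849353674932 width 0.09749084240108856
tamper offset -0.0014684935367493199
[0.52757084 0.2577905  0.20000227] [ 2.11303076 -1.59531481 -0.97575193] 10.65
```

View pics/over.png

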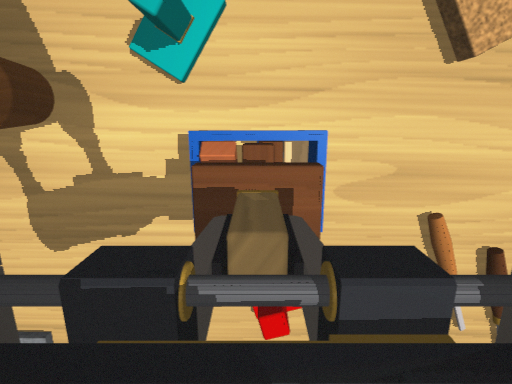

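The plate (columns 192–323) is centred over the bin rim (189–327). Pressing now, with a watch on the force.

```bash
python3 - <<'E'
from h import *
from workcell import bot
x,y=.5275,.258
f0=bot.current_contact_force()
bot.line_to([x,y,.150],max_speed=.1)
z=.150
while z>.106:
    z-=.003; bot.line_to([x,y,z],max_speed=.04)
    f=bot.current_contact_force()-f0; e=bot.current_ee_pos()
    print(round(z,3),np.round(e,4),np.round(f,1),round(bot.current_opening(),3))
    if np.linalg.norm(f)>45 or (z<.1165 and f[2]>28): break
bot.hold(.5); print(bot.current_ee_pos(),np.round(bot.current_contact_force()-f0,1),bot.current_ft_torque().round(2),bot.current_clock())
for n in("scene","side"):
    c=bot.read_camera(n); cv2.imwrite(f"pics/press_{n}.png",c["pixels"])
a=cv2.imread("pics/press_scene.png")[160:290,290:450];b=cv2.imread("pics/press_side.png")[50:180,160:320]
cv2.imwrite("pics/press.png",cv2.resize(np.hstack([a,b]),None,fx=2.5,fy=2.5))
E
```

```text
0.147 [0.5278 0.2581 0.1475] [ 0.2 -0.   0.1] 0.323
0.144 [0.5274 0.258  0.1438] [-0.3  0.5 -0.4] 0.324
0.141 [0.5272 0.2579 0.1406] [0.1 0.6 0.5] 0.323
0.138 [0.5273 0.2579 0.1376] [1.1 0.7 0.4] 0.32
0.135 [0.5273 0.2579 0.1347] [0.6 0.1 0.5] 0.325
0.132 [0.5273 0.2579 0.1317] [0.  0.4 0.7] 0.324
0.129 [0.5273 0.2579 0.1287] [ 0.5 -0.4  0.1] 0.325
0.126 [0.5273 0.2579 0.1257] [-0.   1.1  1.2] 0.322
0.123 [0.5273 0.258  0.1227] [-0.4  0.3  0.5] 0.324
0.12 [0.5273 0.2579 0.1197] [ 0.8  0.3 -0. ] 0.321
0.117 [0.5273 0.258  0.1167] [0. 1. 1.] 0.324
0.114 [0.5273 0.2579 0.1137] [1.8 0.5 0.4] 0.325
0.111 [0.5273 0.2579 0.1107] [-0.1  1.3 -0. ] 0.324
0.108 [0.5285 0.2583 0.109 ] [1.3 1.  5.5] 0.321
0.105 [0.5287 0.2583 0.1089] [-6.7 -1.5 21.7] 0.322
[0.52874519 0.25829507 0.10892285] [-4.8 -0.5 21.8] [-0.45  1.5  -0.05] 15.6
```

View pics/press.png

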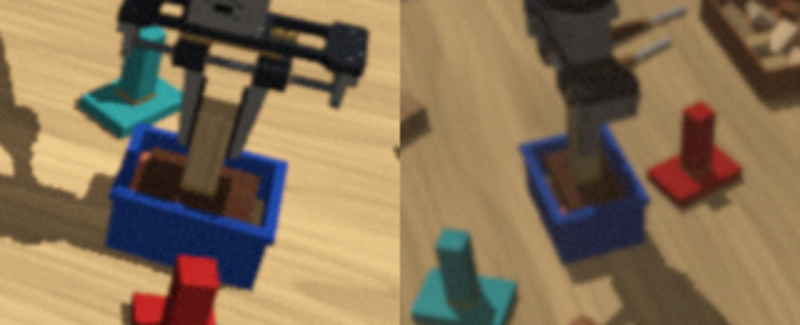

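The sole stopped at about 46 mm with 22 N on it, so the off-cuts are level beneath it. I'll lift, move back over the bench and check the bin before placing.

```bash
python3 - <<'E'
from h import *
from workcell import bot
bot.line_to([.5275,.258,.20],max_speed=.1)
bot.line_to([.6217,.0073,.20],down(np.radians(84.8)),max_speed=.15); bot.hold(.2)
cs={n:bot.read_camera(n)["pixels"] for n in("scene","side","wrist")}
for n in cs: cv2.imwrite(f"pics/aft_{n}.png",cs[n])
k=lambda a:cv2.resize(a,(390,260),interpolation=cv2.INTER_CUBIC)
cv2.imwrite("pics/aft.png",np.vstack([np.hstack([k(cs["scene"][200:280,315:435]),k(cs["side"][90:170,180:300])]),np.hstack([k(cs["wrist"]),k(cs["side"][110:230,220:400])])]))
print(bot.current_ee_pos(),bot.current_opening(),bot.current_clock())
E
```

```text
[0.62166936 0.00742605 0.20002437] 0.3270013773277144 19.0833
```

View pics/aft.png

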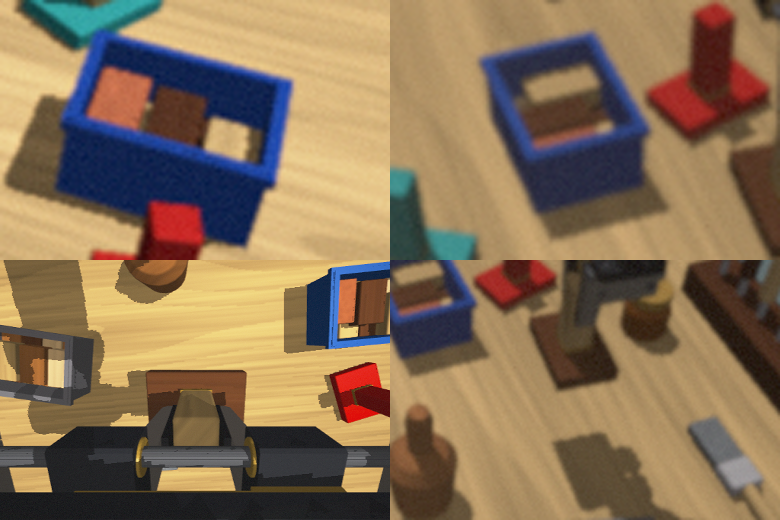

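All three off-cuts lie flat below the rim, and the tamper hangs upright. Now I'll place it.

```bash
python3 - <<'E'
from h import *
from workcell import bot
x,y=.6217,.0073
f0=bot.current_contact_force()
bot.line_to([x,y,.070],max_speed=.1); z=.070
while z>.055:
    z-=.0015; bot.line_to([x,y,z],max_speed=.03); f=bot.current_contact_force()-f0
    if f[2]>6: break
print(z,bot.current_ee_pos(),f.round(1))
bot.set_gripper(.75); bot.hold(.3)
p=bot.current_ee_pos(); bot.line_to([p[0],p[1],.25],max_speed=.12)
bot.goto([.50,.0073,.33],down(np.pi/2)); bot.hold(.3)
print(bot.current_clock())
cs={n:bot.read_camera(n)["pixels"] for n in("scene","side")}
k=lambda a:cv2.resize(a,(390,300),interpolation=cv2.INTER_CUBIC)
cv2.imwrite("pics/end.png",np.hstack([k(cs["scene"][180:300,200:440]),k(cs["side"][90:220,180:350])]))
E
```

```text
0.061 [0.6223598  0.00720322 0.06194596] [-1.   0.6  6.6]
25.7083
```

View pics/end.png

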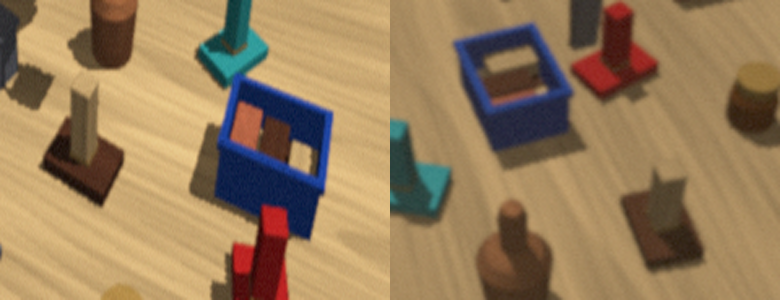

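The tamper stands upright and free, and the off-cuts are flat. Handing in.

```bash
python3 -c "
from workcell import bot
print(bot.current_contact_force(),bot.current_clock()); print(bot.job_done())"
```

```text
[ 0.60133869  0.40781472 -0.43376875] 25.8083
the job is handed in; nothing more can be done
None
```

I pressed both off-cuts flat with the tamper, stood it upright on the bench again where it started, and handed the job in at 25.8 s. No verdict is reported.

- **Grasp and press:** I gripped the handle high up at 50 N and lowered the plate into the blue bin. It stopped with the sole at about 46 mm above the bench and 22 N on it; the off-cuts' flat height is 47 mm. The tamper stayed held all the while it was over the bin.
- **Placing:** I let go only after feeling the sole touch the bench (about 7 N), roughly 0.27 m from the bin.
- **Last checks:** The scene and side pictures show both off-cuts and the middle one flat below the rim, and the tamper standing upright and released. The tool force read about 0.8 N, close to zero, with the arm clear.
- **Disagreements:**
  - The bin rim measured 108 by 141 mm against the stated 102 by 134. The three cameras agreed on its centre to within about 4 mm, so I used that.
  - The force readings during the press showed no clear rise as the off-cuts slid, only firm contact at the end.
- **Not measured:** I judged the tamper's final tilt and the off-cuts' final angles by eye from the pictures.

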